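# Put the covered bobbin lid back on the sewing tin and lift off its cap

## Task

The sewing tin's blue inner lid stands on the desk with three bobbins in its dish, covered by its loose cream cap; carry the two together, level and with the cap still on, and lower the inner lid fully home into the mouth of the open teal tin without dropping it. Then lift off the cap alone, leaving the inner lid seated with its bobbins in it and the tin standing where it was, so that a bobbin can be picked out. Finish while still holding the cap level in the gripper, touching nothing else, with its lower rim at least 6 cm above the inner lid's flange, and leave the other things on the desk alone.

Things in the scene. Friction and masses are not known exactly. Their poses are not given: they have to be found in the camera images.
- tin: Open sewing tin, teal plastic, round, loose, 0.22 to 0.42 kg. Body 74 mm in diameter up to 58 mm, shoulder to 62 mm, then a neck 64 mm in diameter to the rim 86 mm above the desk. The mouth is a round hole 58.4 mm wide with a flat rim, straight for 24 mm; thread spools fill the tin up to 49 mm. Origin: centre of the underside, on the desk; z up.
- inner_lid: The tin's inner lid, blue, round, loose, 0.06 to 0.09 kg, upright on the desk at first. Plug 56 mm wide, 16 mm deep, lowest 4 mm tapering to 50 mm; above it a flange 69 mm wide, 16 to 24 mm above the origin (grip here), then a collar 54 mm wide up to 38 mm round the dish. Home, the flange lies on the tin's rim, origin 70 mm above the tin's, on its axis. Origin: centre of the underside; z up.
- cap: Outer cap, cream, round, loose, 0.03 to 0.045 kg. Skirt 61 mm wide slips over the inner lid's collar (1.2 mm play) and stands on the flange by its weight, so the flange edge shows 4 mm all round and gripping the flange carries both. Flat top 21 mm above the origin; on it a knob 20 mm wide, up to 37 mm. Origin: centre of the skirt's lower rim, 24 mm above the inner lid's origin when on; z up.
- bobbin1: Steel bobbin with red thread, 20 mm in diameter, 11.7 mm high, loose and upright in the inner lid's dish, hidden under the cap at first; the dish is 49 mm across and its floor lies 24 mm above the inner lid's origin. Origin: centre of its underside; z up.
- bobbin2: Steel bobbin with yellow thread, same size and place as bobbin1.
- bobbin3: Steel bobbin with green thread, same size and place as bobbin1.
- pencil_cup: Steel pencil cup, 74 mm in diameter, 100 mm high, with four pencils that reach up to 185 mm; loose, to be left alone. Origin: centre of its underside.
- eraser: Grey plastic eraser in a white paper sleeve, 58 x 22 x 12 mm, loose, to be left alone. Origin: centre of its underside; x along its length.
- phone_grip: Orange silicone phone grip, a double disc 40 mm in diameter, 13.5 mm high, loose, to be left alone. Origin: centre of its underside.
- saucer: White ceramic saucer, 124 mm in diameter, 18 mm high, loose, to be left alone. Origin: centre of its underside.
There are look-alikes about, which are no part of the job. What is meant by the inner_lid is not green, pink or red, and is the smaller of those in its own colour.

How it is judged:
By the outcome, as a careful person would: the job done as asked, in the order asked, and still so for the second after the job is handed in, while the arm keeps its last pose, push and grip.
It also fails if it takes over 53 s, if anything falls off the work surface, if the arm or the gripper's body presses on something with over 40 N, if the wrist force passes 120 N, or if a joint passes its speed limit or range.

## Robot

A 6-joint arm with a two-finger parallel gripper is mounted at the origin on the work surface. World frame = base frame: x ahead of the robot, y to its left, z up, the work surface at z = 0. Lengths are in m, angles in rad, forces in N, time in s.
With the tool pointing down it reaches from about 0.4 to 0.825 m from the base axis. Payload 7 kg.
Tool frame: the origin (TCP) lies on the centre line of the jaws, within the pads' length; the fingertips stand 14 mm ahead of it and the grasp point (between the pads) lies 5 mm behind it; z points along the fingers, y is the line along which they close (so a half turn about z gives the same grasp; the last joint's range is limited). The gripper opens to 88 mm and grips with 3 to 60 N. Pads are 19 mm wide; open, the fingers measure 130 mm over their backs; the gripper's body (78 mm by 193 mm) begins 47 mm behind the grasp point.
Start: joints at [-0.879, 0.359, 0.012, 0, -1.224, -0.288], TCP at [0.265, -0.621, 0.241] pointing down, gripper open.
Joint ranges: [-3.07, 3.07], [-1.43, 2.12], [-1.02, 1.25], [-3.03, 1.67], [-3.05, -0], [-3.03, 3.03]. Speed limits (rad/s): [2.39, 2.39, 3.01, 3.14, 3.14, 3.14].

## Interface

Orientations are given as [roll, pitch, yaw] about the fixed x, y, z axes, in that order (R = Rz(yaw) Ry(pitch) Rx(roll)).
In Python, from station import arm gives the robot as it stands.
- The arm moves only by the tool move_arm, never from a script. Its argument "rows" is a list of rows, each an object with "translation": the shift along the tool's x, y, z in cm, a list of three; "rot": the turn, a rotation vector about the tool's x, y, z in degrees, a list of three; "hand": the closure, from 0 (fully open) to 1 (shut). A call has 1 to 8 rows; each row is the pose to reach, as a shift and turn from the pose commanded when the call began, along the tool's axes at that moment; what a row does not reach only later rows make up. A row lasts 1/12 s, in which the tool goes at most 41.7 mm and 7.16 degrees, less where a joint would pass 70% of its speed; a pose out of reach is approached as far as the arm can. A call with a gripper value outside its range is refused whole. The fingers move at their own pace and stop on an object; "squeeze" is the grip in N (left out, the last holds). Time passes only in rows, so rows that repeat a pose let the fingers close. It gives the time, the measured TCP pose, the force, the opening and the grip force at its end, in the units of the state.
- arm.get_state(): the state, without advancing time (a new reading comes with each control period).
- arm.grab_frame(name): name is "side" or "top"; returns (picture, depth): 400x640x3 uint8, red, green, blue; 400x640 float32, m along the optical axis (not along the pixel's ray), 0 where there is no reading.
- arm.camera_params(name): a dict with "vfov" (degrees; the focal length in pixels is half the picture's height over the tangent of half this angle, whatever the lens; pixels are square), "cx", "cy" (the principal point, pixels), "position" and "orientation" of the camera in the world. Camera axes: x right, y down, z forward; pixel columns grow to the right and rows downward; lengths in m; the calibration is good to about 2 mm. A picture is of the moment at which its call begins. camera_params takes no time and is no camera call.
- arm.job_done(): hands the job in; it is judged then, once.
Trained networks look in the newest picture that a camera, given by its name, has taken for a name from the list of things; names that differ only in an ending like _2 or _b are one class to them, and where a whole thing is asked for, a point or a joint stands for the part that bears it (a point fixed in the world has none). Each returns a list of dicts, best first, with "p" (0 to 1); they miss things now and then, are a little off and sometimes report something else, mostly with a low value. They report only what shows in the picture. A call takes as long as a camera call. They do not tell look-alikes from the thing itself.
- arm.search_frame(label, camera): "point" ([x, y, z] in m, in the coordinates of the camera as it stood for that picture, good to about 4 mm: the middle of the surface that is visible of it).
- arm.pinpoint(label, camera): "point" ([x, y, z] in m, in the coordinates of the camera as it stood for that picture, good to about 4 mm: a listed point, or the origin of a listed thing).
The state is a dict: "t": time; "q": joint angles; "qd": joint speeds; "joint_efforts": joint torques, N m; "eef_pos": TCP position; "ee_rot": TCP orientation; "force": force on the tool from outside, world axes, zero at the start; "moment": the same for the moment, N m; "width": finger opening in m; "gripper_force": force on a finger pad.
Only numpy, scipy, OpenCV 4.12 (cv2) and the standard library are available. Lean on these libraries where they do the work, as an engineer would, in place of code of your own. Each camera call takes 0.05 s, during which the arm holds its last target. There are 200 camera calls.

## Working session

There is one attempt and no reset: what is moved stays moved. The work goes in short steps, Python scripts to look and compute and a tool call to move; the robot and the scene stay as the last step left them, time stands still between calls to the robot, and variables do not carry over. Pictures are saved under pics/ and viewed, at most 10 in all, crops included, and the job is handed in when it is done.

Besides the shell and the picture viewer there is one more tool, called after "Request:" as name(argument=value, ...) on one line, values as JSON. move_arm: Moves the arm, as the interface text tells. Its arguments: {"type":"object","properties":{"rows":{"type":"array","items":{"type":"object","properties":{"translation":{"type":"array","items":{"type":"number"}},"rot":{"type":"array","items":{"type":"number"}},"hand":{"type":"number"}}}},"squeeze":{"type":"number"}},"required":["rows"]}

```bash
mkdir -p pics; ls
cat > h.py <<'E'
import numpy as np, cv2
from station import arm
from scipy.spatial.transform import Rotation as R
def cam(n):
    p=arm.camera_params(n); f=200/np.tan(np.radians(p['vfov'])/2)
    return p,f
def rot(o):
    o=np.array(o,float)
    if o.shape==(3,3): return o
    return R.from_euler('xyz',o).as_matrix() if o.size==3 else R.from_quat(o).as_matrix()
def w(n,pt):
    p,f=cam(n); return rot(p['orientation'])@np.array(pt)+np.array(p['position'])
def px(n,u,v,d):
    p,f=cam(n); return w(n,[(u-p['cx'])*d/f,(v-p['cy'])*d/f,d])
def cloud(n,d):
    p,f=cam(n); v,u=np.mgrid[0:d.shape[0],0:d.shape[1]]
    P=np.stack([(u-p['cx'])*d/f,(v-p['cy'])*d/f,d],-1)
    return P@rot(p['orientation']).T+np.array(p['position'])
E
python3 - <<'E'
from h import *
print(arm.get_state())
for n in('side','top'):
    print(n,arm.camera_params(n))
    im,d=arm.grab_frame(n); cv2.imwrite(f'pics/{n}0.png',im[...,::-1]); np.savez(f'{n}0.npz',im=im,d=d)
    for l in('tin','inner_lid','cap'):
        for r in arm.pinpoint(l,n): print(n,l,round(r['p'],2),w(n,r['point']).round(4))
E
```

```text
pics
{'t': 0.0, 'q': array([-8.78888405e-01,  3.59396707e-01,  1.10529893e-02, -3.37762647e-04,
       -1.22409858e+00, -2.88144807e-01]), 'qd': array([-0.00104323, -0.0001629 ,  0.00017088, -0.00072242, -0.00031989,
        0.001123  ]), 'joint_efforts': array([ 6.16699726e-04, -5.82724428e+01,  2.93059319e+01,  6.99745819e+00,
        7.07093335e-03, -1.25412780e-04]), 'eef_pos': array([ 0.26501143, -0.62029229,  0.23961599]), 'ee_rot': array([ 3.13992431e+00, -1.63358364e-04, -2.73794443e+00]), 'force': array([0.42003406, 0.02580777, 0.33673767]), 'moment': array([-0.00027952,  0.01975447, -0.02682033]), 'gripper_force': 0.0, 'width': 0.08778861701145417}
side {'vfov': 57.78905082130142, 'cx': 322.4293623942711, 'cy': 198.45450298798204, 'position': array([ 0.20109252, -0.44615529,  0.44067249]), 'orientation': array([-2.13218694e+00, -5.71222283e-04, -7.08831601e-01])}
side tin 0.61 [ 0.5058 -0.2008  0.001 ]
side inner_lid 0.82 [ 0.533   0.3166 -0.0026]
side inner_lid 0.81 [ 0.4213  0.264  -0.    ]
side inner_lid 0.73 [0.4391 0.1477 0.0053]
side inner_lid 0.71 [ 0.5376  0.1906 -0.0036]
side inner_lid 0.61 [0.5521 0.0611 0.0018]
side cap 0.65 [0.5401 0.1868 0.0248]
top {'vfov': 51.81875844178324, 'cx': 319.27279407953154, 'cy': 191.41634847909813, 'position': array([0.5336839 , 0.03533878, 0.85253823]), 'orientation': array([-3.06409432, -0.03510795, -1.56061729])}
top tin 0.93 [ 4.996e-01 -2.057e-01 -2.000e-04]
top inner_lid 0.89 [0.4357 0.1477 0.0025]
top inner_lid 0.89 [ 0.4219  0.2624 -0.0015]
top inner_lid 0.76 [ 0.5519  0.0645 -0.0007]
top inner_lid 0.69 [0.5332 0.3133 0.0015]
top cap 0.92 [0.5353 0.1861 0.0281]
top cap 0.39 [ 0.5    -0.2044 -0.001 ]
```

View pics/top0.png

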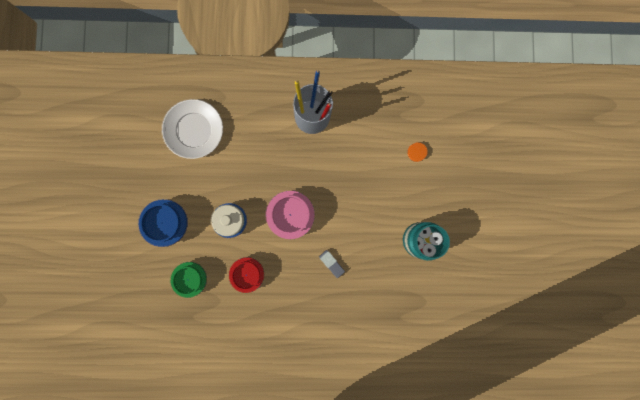

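View pics/side0.png

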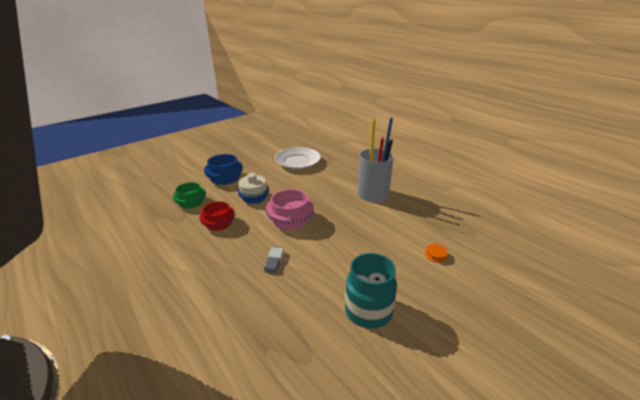

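The top view shows the inner lid with its cap at about (228,220). The larger blue look-alike is at (163,223), pink at (290,215), red at (246,275) and green at (189,280). The teal tin is at (428,241). The side view shows the capped lid at (253,188) and the tin at (371,290). Closing the jaws along world x keeps clear of the neighbours. Next I'll measure from the depth data in both views.

```bash
cat > m.py <<'E'
from h import *
from scipy.optimize import least_squares
def circ(xy,r=None):
    c0=xy.mean(0)
    return least_squares(lambda c:np.hypot(*(xy-c[:2]).T)-(r or c[2]),[*c0,.03][:2 if r else 3],loss='soft_l1',f_scale=.001).x
def edge(P,im,c,rmax,lo,hi):
    m=(np.hypot(P[...,0]-c[0],P[...,1]-c[1])<rmax)&(P[...,2]>lo)&(P[...,2]<hi)
    return m
def disc(P,c,rmax,lo,hi):
    m=edge(P,None,c,rmax,lo,hi); Q=P[m]
    if len(Q)<20: return None
    hull=cv2.convexHull(Q[:,:2].astype(np.float32))[:,0]
    (x,y),r=cv2.minEnclosingCircle(hull)
    return len(Q),Q[:,:2].mean(0).round(4),np.median(Q[:,2]).round(4),np.array([x,y,r]).round(4)
E
python3 - <<'E'
from m import *
for n in('side','top'):
    z=np.load(n+'0.npz'); P=cloud(n,z['d'])
    print(n,'desk z',np.median(P[150:350,100:560,2]))
    for nm,c in(('lid',(.536,.187)),('tin',(.503,-.205))):
        h=np.hypot(P[...,0]-c[0],P[...,1]-c[1])<.055
        zz=P[h][:,2]; print(nm,'zhist',np.histogram(zz,bins=np.arange(-.005,.1,.005))[0])
    print('captop',disc(P,(.536,.187),.045,.040,.050))
    print('captop+skirt',disc(P,(.536,.187),.05,.028,.050))
    print('lid all',disc(P,(.536,.187),.05,.012,.070))
    print('knob',disc(P,(.536,.187),.05,.054,.070))
    print('rim',disc(P,(.503,-.205),.05,.080,.092))
    print('tin',disc(P,(.503,-.205),.05,.01,.092))
E
```

```text
side desk z 0.0005485379359913556
lid zhist [ 65 428  46  16  39  90  74  56  54  79 204  17  24  32   0   0   0   0
   0   0]
tin zhist [503 922 105 118 102 100 121 130 135 170 352 234 248 291 234 216 218 235
 243   0]
captop (283, array([0.5347, 0.1794]), np.float64(0.0456), array([0.5385, 0.1869, 0.0312]))
captop+skirt (420, array([0.5327, 0.1753]), np.float64(0.0449), array([0.539 , 0.1861, 0.0313]))
lid all (677, array([0.5317, 0.1739]), np.float64(0.0416), array([0.5379, 0.1847, 0.0346]))
knob (58, array([0.5374, 0.1842]), np.float64(0.0605), array([0.5386, 0.1868, 0.0104]))
rim (478, array([ 0.5014, -0.2046]), np.float64(0.0851), array([ 0.5035, -0.2043,  0.0333]))
tin (3147, array([ 0.4949, -0.2099]), np.float64(0.0583), array([ 0.5024, -0.2037,  0.0377]))
top desk z 0.0006400616702248452
lid zhist [535 773   1   0   7  93  70   9  15 302 378   7  30  61   0   0   0   0
   0   0]
tin zhist [287 563  47  34  27  30  41  44  57  50 296 175  93 136  53  46  50  83
 144   0]
captop (680, array([0.5385, 0.1862]), np.float64(0.0452), array([0.5387, 0.1872, 0.0308]))
captop+skirt (710, array([0.5386, 0.1852]), np.float64(0.0451), array([0.539 , 0.185 , 0.0329]))
lid all (972, array([0.5384, 0.1831]), np.float64(0.0449), array([0.5384, 0.1866, 0.0348]))
knob (92, array([0.5388, 0.1865]), np.float64(0.0608), array([0.5386, 0.1868, 0.0102]))
rim (227, array([ 0.5013, -0.2042]), np.float64(0.0858), array([ 0.5017, -0.204 ,  0.033 ]))
tin (1359, array([ 0.5025, -0.2007]), np.float64(0.051), array([ 0.5023, -0.2026,  0.0372]))
```

```bash
cat > go.py <<'E'
from h import *
import sys
def go(x,y,z,yaw=-np.pi/2):
    s=arm.get_state(); A=R.from_euler('xyz',s['ee_rot']); B=R.from_euler('xyz',[np.pi,0,yaw])
    print('t',round(s['t'],2),'pos',s['eef_pos'].round(4),'rot',s['ee_rot'].round(4),'F',s['force'].round(1),'w',round(s['width'],4),'q',s['q'].round(2))
    print('trans cm',(A.inv().apply(np.array([x,y,z])-s['eef_pos'])*100).round(2),'rot deg',np.degrees((A.inv()*B).as_rotvec()).round(2))
if __name__=='__main__': go(*map(float,sys.argv[1:]))
E
python3 go.py .5385 .187 .14
```

```text
t 0.4 pos [ 0.2651 -0.6207  0.2404] rot [ 3.1413e+00 -1.0000e-04 -2.7378e+00] F [-0.4 -0.1  0.2] w 0.088 q [-0.88  0.36  0.01 -0.   -1.22 -0.29]
trans cm [-56.87  63.53  10.06] rot deg [ 2.000e-02  1.000e-02 -6.687e+01]
```

Request:
move_arm(rows=[{"translation": [-2.4, 2.7, 0], "rot": [0, 0, 0], "hand": 0}, {"translation": [-5, 5.5, 0], "rot": [0, 0, 0], "hand": 0}, {"translation": [-7.5, 8.4, 0], "rot": [0, 0, 0], "hand": 0}, {"translation": [-10, 11.2, 0], "rot": [0, 0, 0], "hand": 0}, {"translation": [-12.5, 14, 0], "rot": [0, 0, 0], "hand": 0}, {"translation": [-15, 16.8, 0], "rot": [0, 0, 0], "hand": 0}, {"translation": [-17.5, 19.6, 0], "rot": [0, 0, 0], "hand": 0}, {"translation": [-20, 22.4, 0], "rot": [0, 0, 0], "hand": 0}])

```text
t: 1.07
eef_pos: [0.3613, -0.3345, 0.2408]
ee_rot: [-3.141, 0.0, -2.738]
force: [1.3, -0.0, 0.1]
width: 0.0878
gripper_force: 0.0
```

Request:
move_arm(rows=[{"translation": [-2.5, 2.8, 0], "rot": [0, 0, -6], "hand": 0}, {"translation": [-5, 5.6, 0], "rot": [0, 0, -12], "hand": 0}, {"translation": [-7.5, 8.4, 0], "rot": [0, 0, -18], "hand": 0}, {"translation": [-10, 11.2, 0], "rot": [0, 0, -24], "hand": 0}, {"translation": [-12.5, 14, 0], "rot": [0, 0, -30], "hand": 0}, {"translation": [-15, 16.8, 0], "rot": [0, 0, -36], "hand": 0}, {"translation": [-17.5, 19.6, 0], "rot": [0, 0, -42], "hand": 0}, {"translation": [-20, 22.4, 0], "rot": [0, 0, -48], "hand": 0}])

```text
t: 1.73
eef_pos: [0.4572, -0.0496, 0.2411]
ee_rot: [-3.141, 0.001, -1.895]
force: [1.4, -0.7, -0.2]
width: 0.0878
gripper_force: 0.0
```

```bash
python3 go.py .5385 .187 .14
```

```text
t 1.73 pos [ 0.4572 -0.0496  0.2411] rot [-3.1406e+00  7.0000e-04 -1.8946e+00] F [ 1.4 -0.7 -0.2] w 0.0878 q [ 0.32 -0.   -0.44  0.   -1.13 -0.65]
trans cm [-25.01  -0.17  10.13] rot deg [ -0.07   0.03 -18.55]
```

Request:
move_arm(rows=[{"translation": [-3.5, 0, 1.2], "rot": [0, 0, -3], "hand": 0}, {"translation": [-7, 0, 2.5], "rot": [0, 0, -6], "hand": 0}, {"translation": [-10.5, 0, 3.8], "rot": [0, 0, -9], "hand": 0}, {"translation": [-14, 0, 5.2], "rot": [0, 0, -12], "hand": 0}, {"translation": [-17.5, 0, 6.5], "rot": [0, 0, -15], "hand": 0}, {"translation": [-21, -0.1, 8], "rot": [0, 0, -18.5], "hand": 0}, {"translation": [-25, -0.15, 10], "rot": [0, 0, -18.5], "hand": 0}, {"translation": [-25, -0.15, 10], "rot": [0, 0, -18.5], "hand": 0}])

```text
t: 2.4
eef_pos: [0.54, 0.1887, 0.1371]
ee_rot: [3.139, -0.001, -1.574]
force: [0.8, -1.5, -0.3]
width: 0.0876
gripper_force: 0.0
```

```bash
python3 - <<'E'
from m import *
print(arm.camera_params('side')['position'],arm.camera_params('top')['position'])
im,d=arm.grab_frame('side'); cv2.imwrite('pics/side1.png',im[...,::-1])
E
python3 go.py .5385 .187 .018
```

```text
[ 0.20109252 -0.44615529  0.44067249] [0.5336839  0.03533878 0.85253823]
t 2.45 pos [0.5393 0.187  0.1379] rot [ 3.1389e+00 -2.0000e-03 -1.5745e+00] F [-1.   0.5 -0.2] w 0.0875 q [ 0.68  0.28 -0.36 -0.   -0.94 -0.68]
trans cm [-0.02  0.04 11.99] rot deg [ 0.16 -0.11 -0.21]
```

View pics/side1.png

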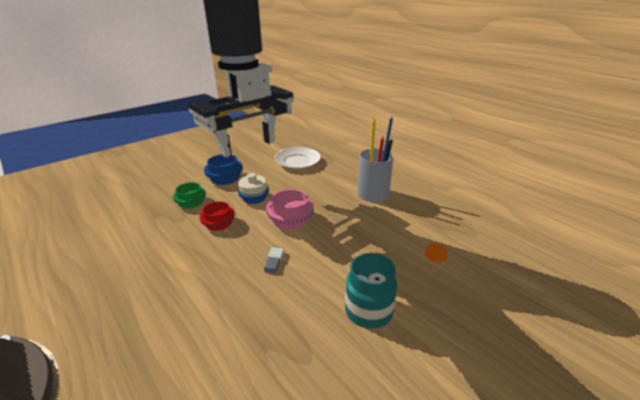

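The side view shows the open gripper at about (245,110), above the capped lid, with one jaw on each side along x. The path down is clear.

Request:
move_arm(rows=[{"translation": [0, 0, 2], "rot": [0, 0, 0], "hand": 0}, {"translation": [0, 0, 4], "rot": [0, 0, 0], "hand": 0}, {"translation": [0, 0, 6], "rot": [0, 0, 0], "hand": 0}, {"translation": [0, 0, 8], "rot": [0, 0, 0], "hand": 0}, {"translation": [0, 0, 9.5], "rot": [0, 0, 0], "hand": 0}, {"translation": [0, 0, 10.5], "rot": [0, 0, 0], "hand": 0}, {"translation": [0, 0, 11.2], "rot": [0, 0, 0], "hand": 0}, {"translation": [0, 0, 11.6], "rot": [0, 0, 0], "hand": 0}])

```text
t: 3.12
eef_pos: [0.5392, 0.1842, 0.0243]
ee_rot: [3.141, -0.0, -1.577]
force: [-0.3, 0.1, -0.4]
width: 0.088
gripper_force: 0.0
```

Run:
```python
from h import *
import time
# average readings
for n in range(4):
    arm.grab_frame('side'); s=arm.get_state(); print(s['eef_pos'].round(4),s['ee_rot'].round(4),s['force'].round(1),s['moment'].round(2))
```

```text
[0.5391 0.1841 0.024 ] [ 3.1411e+00 -3.0000e-04 -1.5776e+00] [-0.1  0.  -1. ] [-0.02  0.14 -0.01]
[0.5393 0.1843 0.0246] [ 3.1415e+00 -1.0000e-04 -1.5774e+00] [-0.1  0.6  1.1] [ 0.    0.11 -0.04]
[0.5396 0.1846 0.0251] [-3.1410e+00  3.0000e-04 -1.5772e+00] [ 0.1 -0.2  0.1] [0.07 0.09 0.04]
[0.5397 0.1847 0.0253] [-3.1406e+00  6.0000e-04 -1.5771e+00] [-0.5 -0.3 -0.2] [-0.02  0.08  0.02]
```

Request:
move_arm(rows=[{"translation": [-0.2, 0.1, 0.4], "rot": [0, 0, 0], "hand": 0}, {"translation": [-0.2, 0.1, 0.7], "rot": [0, 0, 0], "hand": 0}, {"translation": [-0.2, 0.1, 0.7], "rot": [0, 0, 0], "hand": 0}, {"translation": [-0.2, 0.1, 0.7], "rot": [0, 0, 0], "hand": 0.1}, {"translation": [-0.2, 0.1, 0.7], "rot": [0, 0, 0], "hand": 0.15}, {"translation": [-0.2, 0.1, 0.7], "rot": [0, 0, 0], "hand": 0.18}, {"translation": [-0.2, 0.1, 0.7], "rot": [0, 0, 0], "hand": 0.22}, {"translation": [-0.2, 0.1, 0.7], "rot": [0, 0, 0], "hand": 0.3}], squeeze=20)

```text
t: 3.98
eef_pos: [0.5384, 0.1866, 0.0177]
ee_rot: [-3.141, 0.0, -1.577]
force: [0.3, 0.5, 0.3]
width: 0.0681
gripper_force: 20.0
```

Request:
move_arm(rows=[{"translation": [0, 0, 0], "rot": [0, 0, 0], "hand": 0.4}, {"translation": [0, 0, 0], "rot": [0, 0, 0], "hand": 0.5}, {"translation": [0, 0, 0], "rot": [0, 0, 0], "hand": 0.5}], squeeze=20)

```text
t: 4.23
eef_pos: [0.5384, 0.1866, 0.0177]
ee_rot: [-3.141, 0.0, -1.577]
force: [0.7, 0.4, 0.5]
width: 0.0679
gripper_force: 20.0
```

Request:
move_arm(rows=[{"translation": [0, 0, -0.3], "rot": [0, 0, 0], "hand": 0.5}, {"translation": [0, 0, -0.8], "rot": [0, 0, 0], "hand": 0.5}, {"translation": [0, 0, -1.5], "rot": [0, 0, 0], "hand": 0.5}, {"translation": [0, 0, -2.4], "rot": [0, 0, 0], "hand": 0.5}, {"translation": [0, 0, -3.4], "rot": [0, 0, 0], "hand": 0.5}, {"translation": [0, 0, -4.4], "rot": [0, 0, 0], "hand": 0.5}, {"translation": [0, 0, -5.4], "rot": [0, 0, 0], "hand": 0.5}, {"translation": [0, 0, -6.4], "rot": [0, 0, 0], "hand": 0.5}])

```text
t: 4.9
eef_pos: [0.5384, 0.1866, 0.083]
ee_rot: [-3.141, 0.001, -1.577]
force: [0.4, 0.1, -1.1]
width: 0.068
gripper_force: 20.0
```

Request:
move_arm(rows=[{"translation": [0, 0, -1], "rot": [0, 0, 0], "hand": 0.5}, {"translation": [0, 0, -2], "rot": [0, 0, 0], "hand": 0.5}, {"translation": [0, 0, -3], "rot": [0, 0, 0], "hand": 0.5}, {"translation": [0, 0, -4], "rot": [0, 0, 0], "hand": 0.5}, {"translation": [0, 0, -5], "rot": [0, 0, 0], "hand": 0.5}, {"translation": [0, 0, -5.8], "rot": [0, 0, 0], "hand": 0.5}, {"translation": [0, 0, -6.3], "rot": [0, 0, 0], "hand": 0.5}, {"translation": [0, 0, -6.6], "rot": [0, 0, 0], "hand": 0.5}])

```text
t: 5.57
eef_pos: [0.5385, 0.1867, 0.1484]
ee_rot: [-3.141, 0.001, -1.577]
force: [0.2, 0.5, -0.5]
width: 0.0684
gripper_force: 20.0
```

```bash
python3 - <<'E'
from m import *
im,d=arm.grab_frame('side'); P=cloud('side',d); s=arm.get_state();print(s['eef_pos'],s['ee_rot'],s['force'],s['width'],s['gripper_force'])
c=cv2.resize(im[40:240,140:360],None,fx=3,fy=3,interpolation=cv2.INTER_CUBIC); cv2.imwrite('pics/lift.png',c[:600,:,::-1])
E
python3 go.py .502 -.204 .15
```

```text
[0.538541   0.18669443 0.14855758] [-3.14071657e+00  5.84341057e-04 -1.57710692e+00] [ 0.47254641 -0.51135659 -1.58950802] 0.06810246426907175 19.99989151954651
t 5.62 pos [0.5385 0.1867 0.1486] rot [-3.1407e+00  6.0000e-04 -1.5771e+00] F [ 0.5 -0.5 -1.6] w 0.0681 q [ 0.68  0.26 -0.35  0.   -0.96 -0.68]
trans cm [39.09  3.41 -0.17] rot deg [-0.05  0.03 -0.36]
```

View pics/lift.png

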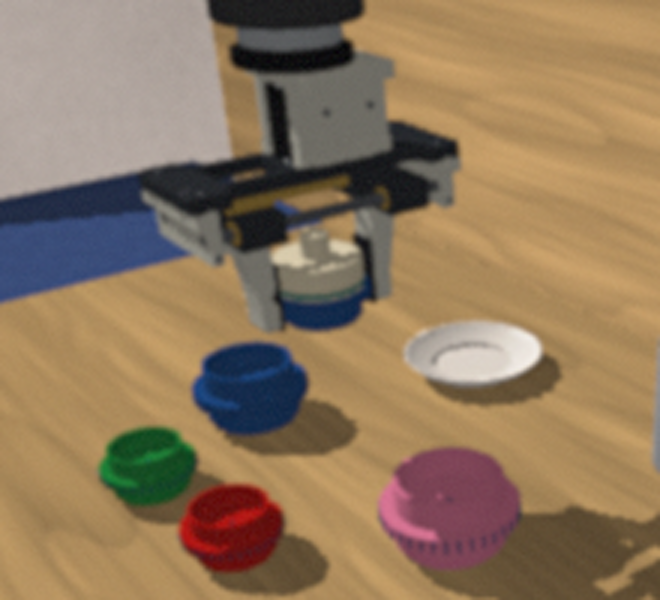

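The crop shows the lid held level at about (315,290), with the cap still on and nothing dragged along.

Request:
move_arm(rows=[{"translation": [0.4, 0, 0], "rot": [0, 0, 0], "hand": 0.5}, {"translation": [1.1, 0.1, 0], "rot": [0, 0, 0], "hand": 0.5}, {"translation": [2.1, 0.2, 0], "rot": [0, 0, 0], "hand": 0.5}, {"translation": [3.4, 0.3, 0], "rot": [0, 0, 0], "hand": 0.5}, {"translation": [5.0, 0.5, 0], "rot": [0, 0, 0], "hand": 0.5}, {"translation": [6.8, 0.6, 0], "rot": [0, 0, 0], "hand": 0.5}, {"translation": [8.6, 0.8, 0], "rot": [0, 0, 0], "hand": 0.5}, {"translation": [10.4, 1.0, 0], "rot": [0, 0, 0], "hand": 0.5}])

```text
t: 6.28
eef_pos: [0.5269, 0.0804, 0.1474]
ee_rot: [3.141, -0.0, -1.578]
force: [-0.3, -0.2, -2.1]
width: 0.0682
gripper_force: 20.0
```

Request:
move_arm(rows=[{"translation": [1.8, 0.15, 0], "rot": [0, 0, 0], "hand": 0.5}, {"translation": [3.6, 0.3, 0], "rot": [0, 0, 0], "hand": 0.5}, {"translation": [5.4, 0.45, 0], "rot": [0, 0, 0], "hand": 0.5}, {"translation": [7.2, 0.6, 0], "rot": [0, 0, 0], "hand": 0.5}, {"translation": [9.0, 0.75, 0], "rot": [0, 0, 0], "hand": 0.5}, {"translation": [10.8, 0.9, 0], "rot": [0, 0, 0], "hand": 0.5}, {"translation": [12.6, 1.05, 0], "rot": [0, 0, 0], "hand": 0.5}, {"translation": [14.4, 1.2, 0], "rot": [0, 0, 0], "hand": 0.5}])

```text
t: 6.95
eef_pos: [0.5136, -0.0635, 0.1475]
ee_rot: [3.141, -0.0, -1.578]
force: [0.7, 0.1, -1.5]
width: 0.068
gripper_force: 20.0
```

Request:
move_arm(rows=[{"translation": [1.8, 0.15, 0], "rot": [0, 0, 0], "hand": 0.5}, {"translation": [3.6, 0.3, 0], "rot": [0, 0, 0], "hand": 0.5}, {"translation": [5.4, 0.45, 0], "rot": [0, 0, 0], "hand": 0.5}, {"translation": [7.2, 0.6, 0], "rot": [0, 0, 0], "hand": 0.5}, {"translation": [8.8, 0.75, 0], "rot": [0, 0, 0], "hand": 0.5}, {"translation": [10.2, 0.9, 0], "rot": [0, 0, 0], "hand": 0.5}, {"translation": [11.4, 1.0, 0], "rot": [0, 0, 0], "hand": 0.5}, {"translation": [12.3, 1.1, 0], "rot": [0, 0, 0], "hand": 0.5}])

```text
t: 7.62
eef_pos: [0.5019, -0.1861, 0.1475]
ee_rot: [3.141, -0.0, -1.578]
force: [0.4, -0.1, -0.9]
width: 0.0683
gripper_force: 20.0
```

```bash
cat > look.py <<'E'
from m import *
for n in('side','top'):
    im,d=arm.grab_frame(n); P=cloud(n,d); np.savez(n+'1.npz',im=im,d=d); cv2.imwrite(f'pics/{n}2.png',im[...,::-1])
E
python3 look.py; python3 go.py .502 -.204 .15
```

```text
t 7.72 pos [ 0.5022 -0.1858  0.1474] rot [ 3.1412e+00 -1.0000e-04 -1.5790e+00] F [ 0.7 -0.4 -0.9] w 0.0681 q [ 0.01  0.21 -0.42  0.   -0.94 -0.02]
trans cm [ 1.82  0.   -0.26] rot deg [ 0.02 -0.   -0.47]
```

```bash
cat > fit.py <<'E'
from m import *
def cyl(P,c,lo,hi,r,tol=.004):
    c=np.array(c,float)
    for _ in range(4):
        rr=np.hypot(P[...,0]-c[0],P[...,1]-c[1])
        m=(abs(rr-r)<tol)&(P[...,2]>lo)&(P[...,2]<hi); Q=P[m][:,:2]
        if len(Q)<15: return None
        c=least_squares(lambda k:np.hypot(*(Q-k).T)-r,c,loss='soft_l1',f_scale=.001).x
    return len(Q),c.round(4)
E
python3 - <<'E'
from fit import *
def run(tag,n,it):
    z=np.load(f'{n}{tag}.npz'); P=cloud(n,z['d']); 
    for nm,c,lo,hi,r in it: print(n,tag,nm,cyl(P,c,lo,hi,r))
tin=[('neck',(.502,-.204),.066,.083,.032),('body',(.502,-.204),.008,.055,.037)]
lid0=[('skirt',(.5385,.187),.027,.042,.0305),('knob',(.5385,.187),.048,.058,.010)]
lid1=[('skirt',(.502,-.186),.157,.172,.0305),('knob',(.502,-.186),.178,.188,.010),('plug',(.502,-.186),.134,.144,.028)]
for n in('side','top'):
    run(0,n,tin+lid0); run(1,n,tin+lid1)
    z=np.load(n+'1.npz');P=cloud(n,z['d']); h=np.hypot(P[...,0]-.502,P[...,1]+.186)<.027; print(np.histogram(P[h][:,2],bins=np.arange(.12,.2,.005)))
    print('captop',disc(P,(.502,-.186),.036,.172,.179)); print('knobtop',disc(P,(.502,-.186),.02,.186,.196))
E
```

```text
side 0 neck (751, array([ 0.5021, -0.2038]))
side 0 body (1332, array([ 0.503 , -0.2032]))
side 0 skirt (171, array([0.5395, 0.1881]))
side 0 knob (39, array([0.5391, 0.1878]))
side 1 neck (746, array([ 0.5021, -0.2038]))
side 1 body (1344, array([ 0.503 , -0.2032]))
side 1 skirt (331, array([ 0.502 , -0.1848]))
side 1 knob (22, array([ 0.5019, -0.185 ]))
side 1 plug (110, array([ 0.5019, -0.1848]))
(array([  0,   0,  22,  32,   3,   0,   0,   0,   0,   0, 124, 181,   9,
         9,  13,   0]), array([0.12 , 0.125, 0.13 , 0.135, 0.14 , 0.145, 0.15 , 0.155, 0.16 ,
       0.165, 0.17 , 0.175, 0.18 , 0.185, 0.19 , 0.195, 0.2  ]))
captop (472, array([ 0.5057, -0.2007]), np.float64(0.175), array([ 0.5058, -0.1916,  0.0329]))
knobtop None
top 0 neck (178, array([ 0.5024, -0.2018]))
top 0 body (298, array([ 0.5025, -0.203 ]))
top 0 skirt (48, array([0.5387, 0.1871]))
top 0 knob None
top 1 neck None
top 1 body None
top 1 skirt None
top 1 knob None
top 1 plug None
(array([0, 0, 0, 0, 0, 0, 0, 0, 0, 0, 0, 0, 0, 0, 0, 0]), array([0.12 , 0.125, 0.13 , 0.135, 0.14 , 0.145, 0.15 , 0.155, 0.16 ,
       0.165, 0.17 , 0.175, 0.18 , 0.185, 0.19 , 0.195, 0.2  ]))
captop None
knobtop None
```

View pics/side2.png

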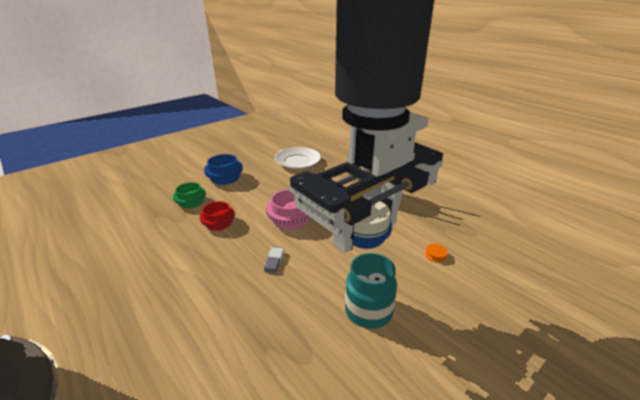

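The side view shows the lid and cap held at about (370,225), just behind the tin at (371,290). Measured in that one camera, the lid needs to go 1.87 cm toward −y and about 0 in x.

Request:
move_arm(rows=[{"translation": [0.4, 0, 0], "rot": [0, 0, 0], "hand": 0.5}, {"translation": [0.9, 0, 0.2], "rot": [0, 0, 0], "hand": 0.5}, {"translation": [1.4, 0, 0.6], "rot": [0, 0, 0], "hand": 0.5}, {"translation": [1.7, 0, 1.2], "rot": [0, 0, 0], "hand": 0.5}, {"translation": [1.85, 0, 1.9], "rot": [0, 0, 0], "hand": 0.5}, {"translation": [1.85, 0, 2.6], "rot": [0, 0, 0], "hand": 0.5}, {"translation": [1.85, 0, 3.1], "rot": [0, 0, 0], "hand": 0.5}, {"translation": [1.85, 0, 3.4], "rot": [0, 0, 0], "hand": 0.5}])

```text
t: 8.38
eef_pos: [0.5022, -0.2025, 0.1123]
ee_rot: [3.14, 0.0, -1.577]
force: [-0.7, 0.1, -1.9]
width: 0.0685
gripper_force: 20.0
```

```bash
cat > rel.py <<'E'
from fit import *
for k in range(3):
    im,d=arm.grab_frame('side'); s=arm.get_state(); P=cloud('side',d); e=s['eef_pos']; z0=e[2]-.0177; c=e[:2]
    print(e.round(4),s['ee_rot'].round(4),s['force'].round(1),'skirt',cyl(P,c,z0+.027,z0+.042,.0305),'plug',cyl(P,c,z0+.006,z0+.014,.028),'neck',cyl(P,(.502,-.204),.066,.080,.032),'body',cyl(P,(.502,-.204),.008,.055,.037))
cv2.imwrite('pics/rel.png',cv2.resize(im[150:350,270:470],None,fx=3,fy=3)[...,::-1])
E
python3 rel.py
```

```text
[ 0.5021 -0.2025  0.1121] [ 3.1396e+00  2.0000e-04 -1.5771e+00] [-0.3 -0.4 -2.4] skirt (285, array([ 0.5023, -0.2015])) plug (61, array([ 0.5021, -0.2012])) neck (334, array([ 0.5031, -0.2027])) body (1167, array([ 0.5031, -0.203 ]))
[ 0.5024 -0.2026  0.1127] [ 3.1401e+00  1.0000e-04 -1.5770e+00] [-0.1  0.4 -0.8] skirt (281, array([ 0.5023, -0.2014])) plug (41, array([ 0.5023, -0.2013])) neck (332, array([ 0.503 , -0.2027])) body (1177, array([ 0.5031, -0.203 ]))
[ 0.5027 -0.2026  0.1132] [ 3.1409 -0.     -1.5769] [-0.1 -0.3 -1.4] skirt (289, array([ 0.5024, -0.2015])) plug (47, array([ 0.5021, -0.201 ])) neck (337, array([ 0.5031, -0.2027])) body (1170, array([ 0.5031, -0.203 ]))
```

Request:
move_arm(rows=[{"translation": [0.15, -0.05, 0], "rot": [0, 0, 0], "hand": 0.5}, {"translation": [0.15, -0.07, 0], "rot": [0, 0, 0], "hand": 0.5}, {"translation": [0.15, -0.07, 0.2], "rot": [0, 0, 0], "hand": 0.5}, {"translation": [0.15, -0.07, 0.4], "rot": [0, 0, 0], "hand": 0.5}, {"translation": [0.15, -0.07, 0.6], "rot": [0, 0, 0], "hand": 0.5}, {"translation": [0.15, -0.07, 0.8], "rot": [0, 0, 0], "hand": 0.5}, {"translation": [0.15, -0.07, 1.0], "rot": [0, 0, 0], "hand": 0.5}, {"translation": [0.15, -0.07, 1.2], "rot": [0, 0, 0], "hand": 0.5}])

```text
t: 9.2
eef_pos: [0.5034, -0.2042, 0.1013]
ee_rot: [3.141, 0.0, -1.577]
force: [0.3, -0.0, -1.2]
width: 0.0684
gripper_force: 20.0
```

```bash
python3 rel.py
```

```text
[ 0.5032 -0.2042  0.1009] [ 3.1409e+00  1.0000e-04 -1.5773e+00] [-0.1  0.3 -1.8] skirt (262, array([ 0.5034, -0.2031])) plug (58, array([ 0.5034, -0.2029])) neck (278, array([ 0.5032, -0.2028])) body (1119, array([ 0.5032, -0.2029]))
[ 0.5032 -0.2042  0.1011] [ 3.1408e+00  1.0000e-04 -1.5772e+00] [ 0.3  1.1 -1.2] skirt (266, array([ 0.5033, -0.203 ])) plug (48, array([ 0.5036, -0.2032])) neck (265, array([ 0.5031, -0.2029])) body (1112, array([ 0.5032, -0.203 ]))
[ 0.5033 -0.2043  0.1013] [ 3.1412  0.     -1.5772] [-0.3  0.5 -0. ] skirt (260, array([ 0.5032, -0.2031])) plug (50, array([ 0.5032, -0.2029])) neck (270, array([ 0.5032, -0.2029])) body (1114, array([ 0.5032, -0.203 ]))
```

The lid and tin axes agree to within 0.2 mm and there's no contact, so I'll keep lowering.

Request:
move_arm(rows=[{"translation": [0, 0, 0.15], "rot": [0, 0, 0], "hand": 0.5}, {"translation": [0, 0, 0.3], "rot": [0, 0, 0], "hand": 0.5}, {"translation": [0, 0, 0.45], "rot": [0, 0, 0], "hand": 0.5}, {"translation": [0, 0, 0.6], "rot": [0, 0, 0], "hand": 0.5}, {"translation": [0, 0, 0.75], "rot": [0, 0, 0], "hand": 0.5}, {"translation": [0, 0, 0.9], "rot": [0, 0, 0], "hand": 0.5}, {"translation": [0, 0, 1.05], "rot": [0, 0, 0], "hand": 0.5}, {"translation": [0, 0, 1.15], "rot": [0, 0, 0], "hand": 0.5}])

```text
t: 10.02
eef_pos: [0.5034, -0.2043, 0.0898]
ee_rot: [3.141, 0.0, -1.577]
force: [0.7, 0.3, -2.1]
width: 0.0682
gripper_force: 20.0
```

Request:
move_arm(rows=[{"translation": [0, 0, 0.08], "rot": [0, 0, 0], "hand": 0.5}, {"translation": [0, 0, 0.12], "rot": [0, 0, 0], "hand": 0.5}, {"translation": [0, 0, 0.16], "rot": [0, 0, 0], "hand": 0.5}])

```text
t: 10.27
eef_pos: [0.5035, -0.2043, 0.0884]
ee_rot: [3.142, -0.0, -1.577]
force: [-0.0, 0.1, -1.9]
width: 0.0679
gripper_force: 20.0
```

Contact should come about 0.7 mm lower, so I'll feel for it in small steps.

Request:
move_arm(rows=[{"translation": [0, 0, 0.05], "rot": [0, 0, 0], "hand": 0.5}, {"translation": [0, 0, 0.08], "rot": [0, 0, 0], "hand": 0.5}, {"translation": [0, 0, 0.08], "rot": [0, 0, 0], "hand": 0.5}])

```text
t: 10.52
eef_pos: [0.5035, -0.2042, 0.0877]
ee_rot: [-3.142, -0.0, -1.577]
force: [-0.1, 0.6, -1.9]
width: 0.0683
gripper_force: 20.0
```

```bash
python3 rel.py
```

```text
[ 0.5035 -0.2043  0.0877] [-3.1415 -0.     -1.5771] [ 0.8 -0.  -0.4] skirt (245, array([ 0.5035, -0.2031])) plug (123, array([ 0.501 , -0.2065])) neck (230, array([ 0.5033, -0.2028])) body (1114, array([ 0.5032, -0.203 ]))
[ 0.5035 -0.2043  0.0877] [-3.1415 -0.     -1.5771] [-0.3 -0.1 -1.3] skirt (250, array([ 0.5034, -0.2031])) plug (120, array([ 0.5008, -0.2066])) neck (240, array([ 0.5033, -0.2029])) body (1102, array([ 0.5032, -0.2029]))
[ 0.5035 -0.2043  0.0877] [-3.1415  0.     -1.5772] [ 0.2 -0.1 -1.3] skirt (246, array([ 0.5036, -0.2032])) plug (130, array([ 0.5008, -0.2066])) neck (234, array([ 0.5032, -0.2029])) body (1098, array([ 0.5032, -0.203 ]))
```

View pics/rel.png

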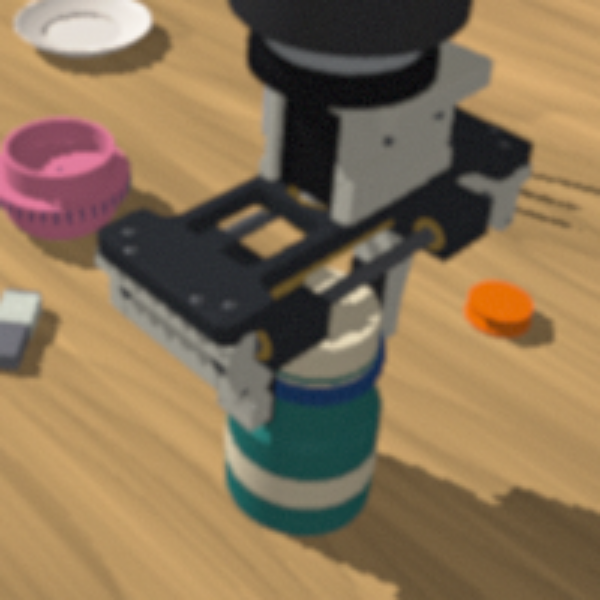

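In the crop the flange at about (330,385) meets the teal neck, with the cap still on. The weight hasn't clearly transferred yet, so I'll press down slightly.

Request:
move_arm(rows=[{"translation": [0, 0, 0.05], "rot": [0, 0, 0], "hand": 0.5}, {"translation": [0, 0, 0.05], "rot": [0, 0, 0], "hand": 0.5}])

```text
t: 10.83
eef_pos: [0.5035, -0.2043, 0.0876]
ee_rot: [-3.141, -0.0, -1.577]
force: [-2.0, 0.8, 3.9]
width: 0.0683
gripper_force: 20.0
```

Request:
move_arm(rows=[{"translation": [0, 0, 0.05], "rot": [0, 0, 0], "hand": 0.5}, {"translation": [0, 0, 0.05], "rot": [0, 0, 0], "hand": 0.5}])

```text
t: 11.0
eef_pos: [0.5035, -0.2043, 0.0876]
ee_rot: [-3.141, -0.0, -1.577]
force: [-3.3, 1.6, 9.0]
width: 0.0682
gripper_force: 20.0
```

Contact is firm at the home height (origin ≈ 69.9 mm). I'll take the pressure off and release.

Request:
move_arm(rows=[{"translation": [0, 0, -0.08], "rot": [0, 0, 0], "hand": 0.5}, {"translation": [0, 0, -0.08], "rot": [0, 0, 0], "hand": 0.2}, {"translation": [0, 0, -0.08], "rot": [0, 0, 0], "hand": 0.1}, {"translation": [0, 0, -0.08], "rot": [0, 0, 0], "hand": 0}, {"translation": [0, 0, -0.08], "rot": [0, 0, 0], "hand": 0}, {"translation": [0, 0, -0.08], "rot": [0, 0, 0], "hand": 0}, {"translation": [0, 0, -0.08], "rot": [0, 0, 0], "hand": 0}])

```text
t: 11.58
eef_pos: [0.5034, -0.2043, 0.0874]
ee_rot: [3.141, 0.0, -1.577]
force: [0.5, 0.3, 0.9]
width: 0.0872
gripper_force: 0.0
```

Request:
move_arm(rows=[{"translation": [0, 0, -0.4], "rot": [0, 0, 0], "hand": 0}, {"translation": [0, 0, -0.9], "rot": [0, 0, 0], "hand": 0}, {"translation": [0, 0, -1.4], "rot": [0, 0, 0], "hand": 0}, {"translation": [0, 0, -1.9], "rot": [0, 0, 0], "hand": 0}, {"translation": [0, 0, -2.3], "rot": [0, 0, 0], "hand": 0}, {"translation": [0, 0, -2.5], "rot": [0, 0, 0], "hand": 0}, {"translation": [0, 0, -2.5], "rot": [0, 0, 0], "hand": 0}])

```text
t: 12.17
eef_pos: [0.5039, -0.2043, 0.1133]
ee_rot: [-3.14, -0.0, -1.577]
force: [0.1, -0.7, 0.4]
width: 0.0876
gripper_force: 0.0
```

Run:
```python
from fit import *
for k in range(2):
    im,d=arm.grab_frame('side'); s=arm.get_state(); P=cloud('side',d); c=(.5033,-.203)
    print(s['eef_pos'].round(4),s['width'],'skirt',cyl(P,c,.097,.112,.0305),'flange',cyl(P,c,.087,.093,.0345,.003),'neck',cyl(P,c,.066,.080,.032),'body',cyl(P,c,.008,.055,.037))
    h=np.hypot(P[...,0]-c[0],P[...,1]-c[1])<.027; Z=P[h][:,2]; Z=Z[(Z>.105)&(Z<.12)]; print('captop',np.median(Z),np.percentile(Z,[10,90]),len(Z))
```

```text
[ 0.5036 -0.2043  0.1128] 0.087860949337519 skirt (323, array([ 0.5037, -0.2031])) flange (129, array([ 0.5036, -0.2028])) neck (304, array([ 0.5033, -0.2029])) body (1111, array([ 0.5032, -0.203 ]))
captop 0.11528832710020476 [0.11459802 0.11629264] 417
[ 0.5035 -0.2042  0.1125] 0.08774010877152405 skirt (318, array([ 0.5037, -0.2031])) flange (125, array([ 0.5037, -0.203 ])) neck (294, array([ 0.5033, -0.2029])) body (1117, array([ 0.5032, -0.203 ]))
captop 0.11529689679196237 [0.11454995 0.11638019] 415
```

The lid is home: the cap top is at 115.3 mm (expected 115) and the axes match within 0.5 mm. Now I'll grip the cap skirt, with the fingertips 4 mm above the flange.

Request:
move_arm(rows=[{"translation": [0, 0, 0], "rot": [0, 0, 0], "hand": 0.1}, {"translation": [0, 0, 0], "rot": [0, 0, 0], "hand": 0.2}, {"translation": [0, 0, 0], "rot": [0, 0, 0], "hand": 0.25}, {"translation": [0, 0, 0], "rot": [0, 0, 0], "hand": 0.28}, {"translation": [0, 0, 0], "rot": [0, 0, 0], "hand": 0.31}, {"translation": [0, 0, 0], "rot": [0, 0, 0], "hand": 0.35}, {"translation": [0, 0, 0], "rot": [0, 0, 0], "hand": 0.5}, {"translation": [0, 0, 0], "rot": [0, 0, 0], "hand": 0.5}], squeeze=10)

```text
t: 12.93
eef_pos: [0.5034, -0.2043, 0.1124]
ee_rot: [3.141, 0.0, -1.577]
force: [0.7, -0.7, 0.7]
width: 0.0612
gripper_force: 10.0
```

Request:
move_arm(rows=[{"translation": [0, 0, 0], "rot": [0, 0, 0], "hand": 0.5}, {"translation": [0, 0, -0.1], "rot": [0, 0, 0], "hand": 0.5}, {"translation": [0, 0, -0.25], "rot": [0, 0, 0], "hand": 0.5}, {"translation": [0, 0, -0.4], "rot": [0, 0, 0], "hand": 0.5}, {"translation": [0, 0, -0.6], "rot": [0, 0, 0], "hand": 0.5}, {"translation": [0, 0, -0.8], "rot": [0, 0, 0], "hand": 0.5}, {"translation": [0, 0, -1.0], "rot": [0, 0, 0], "hand": 0.5}, {"translation": [0, 0, -1.2], "rot": [0, 0, 0], "hand": 0.5}])

```text
t: 13.6
eef_pos: [0.5035, -0.2043, 0.1248]
ee_rot: [-3.141, -0.0, -1.577]
force: [0.7, 0.2, -0.2]
width: 0.0609
gripper_force: 10.0
```

Run:
```python
from fit import *
im,d=arm.grab_frame('side'); s=arm.get_state(); P=cloud('side',d); c=(.5033,-.203)
print(s['eef_pos'].round(4),s['width'],s['force'].round(1),'flange',cyl(P,c,.087,.093,.0345,.003),'neck',cyl(P,c,.066,.080,.032),'body',cyl(P,c,.008,.055,.037))
h=np.hypot(P[...,0]-c[0],P[...,1]-c[1])<.027; Z=P[h][:,2]; Z=Z[(Z>.115)&(Z<.135)]; print('captop',np.median(Z),len(Z))
h=np.hypot(P[...,0]-c[0],P[...,1]-c[1])<.036; print(np.histogram(P[h][:,2],bins=np.arange(.08,.14,.004)))
cv2.imwrite('pics/off.png',cv2.resize(im[150:350,270:470],None,fx=3,fy=3)[...,::-1])
```

```text
[ 0.5037 -0.2043  0.1252] 0.061078585742910835 [ 0.6 -0.2  0.2] flange (163, array([ 0.5038, -0.2029])) neck (325, array([ 0.5033, -0.2029])) body (1101, array([ 0.5032, -0.203 ]))
captop 0.12782854160569646 423
(array([ 75,  46, 104, 330,  69,  40,  21,  70,  78,  77,  73, 429, 204,
        62,  54]), array([0.08 , 0.084, 0.088, 0.092, 0.096, 0.1  , 0.104, 0.108, 0.112,
       0.116, 0.12 , 0.124, 0.128, 0.132, 0.136, 0.14 ]))
```

View pics/off.png

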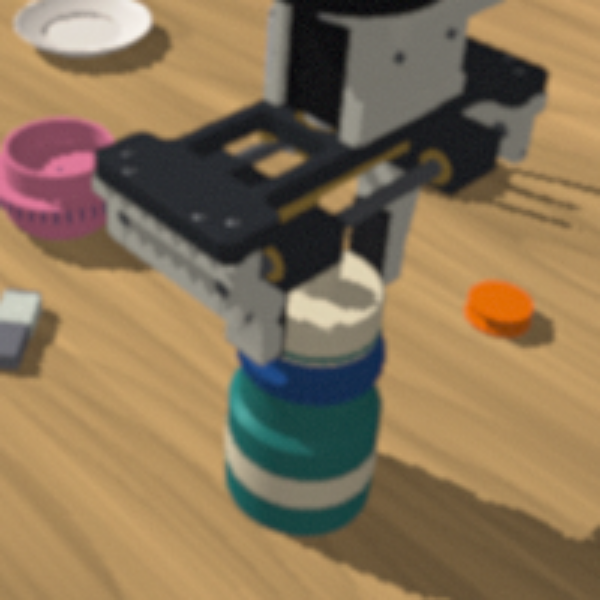

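The cap has risen 12.5 mm with the skirt at about (335,310). The blue flange at (315,370) stays on the tin and the tin hasn't moved. Raising further.

Request:
move_arm(rows=[{"translation": [0, 0, -0.3], "rot": [0, 0, 0], "hand": 0.5}, {"translation": [0, 0, -0.8], "rot": [0, 0, 0], "hand": 0.5}, {"translation": [0, 0, -1.5], "rot": [0, 0, 0], "hand": 0.5}, {"translation": [0, 0, -2.3], "rot": [0, 0, 0], "hand": 0.5}, {"translation": [0, 0, -3.2], "rot": [0, 0, 0], "hand": 0.5}, {"translation": [0, 0, -4.1], "rot": [0, 0, 0], "hand": 0.5}, {"translation": [0, 0, -5], "rot": [0, 0, 0], "hand": 0.5}, {"translation": [0, 0, -5.9], "rot": [0, 0, 0], "hand": 0.5}])

```text
t: 14.32
eef_pos: [0.5036, -0.2043, 0.1847]
ee_rot: [-3.141, -0.0, -1.577]
force: [0.2, 0.2, -0.0]
width: 0.0611
gripper_force: 10.0
```

Request:
move_arm(rows=[{"translation": [0, 0, -0.8], "rot": [0, 0, 0], "hand": 0.5}, {"translation": [0, 0, -1.5], "rot": [0, 0, 0], "hand": 0.5}, {"translation": [0, 0, -2], "rot": [0, 0, 0], "hand": 0.5}, {"translation": [0, 0, -2.3], "rot": [0, 0, 0], "hand": 0.5}, {"translation": [0, 0, -2.3], "rot": [0, 0, 0], "hand": 0.5}, {"translation": [0, 0, -2.3], "rot": [0, 0, 0], "hand": 0.5}, {"translation": [0, 0, -2.3], "rot": [0, 0, 0], "hand": 0.5}])

```text
t: 14.9
eef_pos: [0.5032, -0.2042, 0.206]
ee_rot: [3.141, 0.0, -1.577]
force: [0.2, -0.3, -0.7]
width: 0.061
gripper_force: 10.0
```

Run:
```python
from fit import *
im,d=arm.grab_frame('side'); s=arm.get_state(); P=cloud('side',d); c=(.5033,-.203); e=s['eef_pos']
print(e.round(4),s['ee_rot'].round(4),s['width'],s['gripper_force'],'flange',cyl(P,c,.087,.093,.0345,.003),'neck',cyl(P,c,.066,.080,.032),'body',cyl(P,c,.008,.055,.037))
h=np.hypot(P[...,0]-c[0],P[...,1]-c[1])<.030; Q=P[h]; m=(Q[:,2]>e[2]-.005)&(Q[:,2]<e[2]+.008); Q=Q[m]
print('captop',np.median(Q[:,2]),len(Q),np.linalg.lstsq(np.c_[Q[:,:2],np.ones(len(Q))],Q[:,2],rcond=None)[0])
cv2.imwrite('pics/end.png',cv2.resize(im[130:330,270:470],None,fx=3,fy=3)[...,::-1])
```

```text
[ 0.5032 -0.2042  0.2059] [ 3.1406e+00  2.0000e-04 -1.5772e+00] 0.06056879473663321 9.999975201208144 flange (157, array([ 0.5037, -0.2029])) neck (316, array([ 0.5033, -0.2029])) body (1107, array([ 0.5032, -0.2029]))
captop 0.20889427259977467 554 [0.00348598 0.02609437 0.21288129]
```

View pics/end.png

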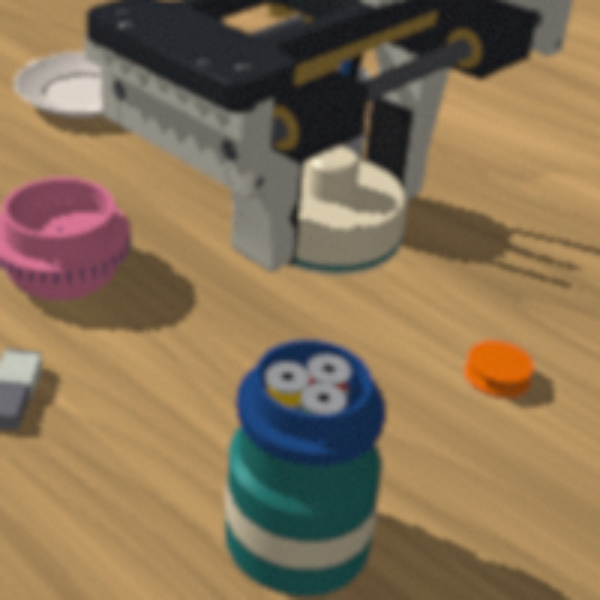

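The cap is held level at about (350,215), with its rim about 94 mm above the flange. The lid is seated at (310,400) with all three bobbins in its dish.

```bash
python3 -c "
from station import arm
print(arm.job_done())"
```

```text
the job is handed in; nothing more can be done
None
```

The job is handed in: the inner lid is fully seated in the tin with its three bobbins in it, the tin is where it stood, and the gripper holds the cap level about 9 cm above the flange.

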